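# Rock a stuck locating block out of the mould clamp

## Task

Press the clamp's black-tipped sprung lever down until it clicks and stays down by itself. The upright aluminium locating block still sits tight in the slot between the two graphite mould halves: grip it, rock it side to side along the slot several times, clearly to both sides, easing it up as it loosens, and do not lift the clamp's bed, which is only held by its own weight (a straight pull lifts it). Finish while holding the block still and upright just clear above the slot, touching nothing but your gripper, with the lever still latched and the other things on the bench left where they are.

Things in the scene. Friction and masses are not known exactly. Their poses are not given: they have to be found in the camera images.
- fixture: Clamp: grey base plate 275 x 150 x 12 mm screwed to the bench, carrying an aluminium bed and two dark graphite halves (90 mm long, tops 60 mm above the bench). Origin on the bench below the middle of the slot; y along the slot, z up. The lever is on the -x side, its end about 160 mm from the slot; the two lever cheeks (100 mm high, 42 mm over both) stand 82 mm from the slot.
- slot_top (a point): Middle of the slot between the graphite halves, level with their tops, 60 mm above the bench; axes as the clamp's. Slot open at both ends (y); floor 28 mm above the bench; 16 mm wide (tight) up to 42 mm above the bench, 26 mm wide above that. The -x half is pushed against the block by springs: 45 N with the lever up, 18 N with it latched.
- lever (a joint): Release lever, hinged 82 mm to the -x side of the slot, 88 mm above the bench; rad. 0 = up, sprung; grows as its end is pressed down (takes up to about 10 N). Pressed past about 0.45 a sprung catch snaps over it; let go, it then stays down at about 0.41 (latched: above 0.38). Its hard stop is at 0.55.
- lever_pad (a point): Centre of the upper face of the lever's black end pad (30 x 36 mm), where to press. About 119 mm above the bench with the lever up, 83 mm when pressed to 0.47, 77 mm at its stop, 87 mm when latched; moves on an arc of 78 mm radius about the hinge.
- bed (a joint): How far the clamp's bed (with both halves, 1.2 kg in all) is lifted on its guide pins, m; 0 = down, held only by its weight of about 12 N. With the lever latched a straight pull on the block needs about 22 N and so lifts the bed; while the block is rocked it comes up with much less.
- block_center (a point): Centre (half-way up) of the upright aluminium block: 92 mm high, 16 mm thick (x), 0.13 kg; own y along the slot, z up. Upper part, 44 to 92 mm above the foot, is 44 mm long (y): grip it across that length. Tongue below is 26 mm long. It can lean along the slot by 0.2 rad.
- block_foot (a point): Middle of the block's underside, 46 mm below block_center. At the start it stands on the slot's floor with its lower 14 mm pinched: free once raised 14 mm, clear of the slot once raised 32 mm.
- cover: Loose graphite cover 50 x 60 x 22 mm with a groove, lying beside the clamp on its -y side; origin under its centre. Leave alone.
- spare: Spare aluminium block of the same make, lying flat on the bench on the clamp's -y side, 16 mm high; origin under its middle. Leave alone.
- screwdriver: Screwdriver with black handle lying on the clamp's +y side; origin under its middle. Leave alone.
- hinge_leaf: Small steel hinge leaf 35 x 70 mm, 8 mm high, lying behind the clamp (+x side); origin under its centre. Leave alone.
- drill: Cordless drill standing on its battery, 216 mm high, on the right (-y) of the bench; origin under the battery's centre. Leave alone.
- mould: Finished graphite mould standing upright, 70 x 75 x 143 mm, on the left (+y) of the bench; origin under its centre. Leave alone.
Not all that is in view belongs to the job. Leave any blue or orange look-alike of the part that bears block_center alone.

How it is judged:
On the way, in this order (a step that is already met when the one before it is completed fails the run):
1. the lever is pressed down to its detent while the block still stands in the slot (value of joint lever above 0.38 rad and z of block_foot in the frame of fixture below 0.042 m), for 0.3 s.
2. with the lever latched and the block still in the tight part of the slot, the block leans at least 3 degrees to one side along the slot (all of step 1 and angle between block_center's own y axis and vertical above 1.6228 rad).
3. then it leans at least 3 degrees to the other side, its foot still in the slot (value of joint lever above 0.38 rad and z of block_foot in the frame of fixture below 0.058 m and angle between block_center's own y axis and vertical below 1.5188 rad).
At the end, for the whole second after the job is handed in: The lever is latched (above 0.38 rad), the bed is down (under 3 mm), and the block is held by the fingers alone, still, upright within 0.2 rad, its foot 2 to 50 mm above the tops of the graphite halves and within 40 mm of the middle of the slot, touching no part of the clamp (value of joint lever above 0.38 rad and z of block_foot in the frame of slot_top between 0.002 and 0.05 m and horizontal distance between block_foot and slot_top below 0.04 m and angle between block_center's own z axis and vertical below 0.2 rad and contact force between the fingers and block above 1 N and contact force between block and fixture below 0.1 N and linear speed of block below 0.02 m/s and value of joint bed below 0.003 m); the arm keeps its last pose, push and grip.
It fails at once if the clamp's bed is lifted more than 5 mm (value of joint bed above 0.005 m).
It fails at once if another loose thing on the bench is moved more than 30 mm (distance of any of cover, spare, screwdriver, hinge_leaf, drill, mould from where it was at the start of the episode above 0.03 m).
It also fails if it takes over 54 s, if anything falls off the work surface, if the arm or the gripper's body presses on something with over 40 N, if the wrist force passes 120 N, or if a joint passes its speed limit or range.

## Robot

A 6-joint arm with a two-finger parallel gripper is mounted at the origin on the work surface. World frame = base frame: x ahead of the robot, y to its left, z up, the work surface at z = 0. Lengths are in m, angles in rad, forces in N, time in s.
With the tool pointing down it reaches from about 0.35 to 0.775 m from the base axis. Payload 5.5 kg.
Tool frame: the origin (TCP) lies between the finger pads; the fingertips stand 11 mm ahead of it and the grasp point (between the pads) lies 8 mm behind it (tips_ahead is the distance from the TCP to the fingertips, in m); z points along the fingers, y is the line along which they close (so a half turn about z gives the same grasp; the last joint's range is limited). The gripper opens to 85 mm and grips with 20 to 120 N. Pads are 22 mm wide; open, the fingers measure 114 mm over their backs; the gripper's body (76 mm by 85 mm) begins 54 mm behind the grasp point. The pads swing forward as they close: fully open they stand 13 mm farther back than shut.
Start: joints at [-1.366, 0.313, 0.046, 1.304, 0, 1.431], TCP at [0.194, -0.541, 0.219] pointing down, gripper open.
Joint ranges: [-2.76, 2.76], [-0.86, 1.69], [-1.03, 1.26], [-2.2, 2.34], [-1.47, 1.5], [-3.14, 3.14]. Speed limits (rad/s): [2.57, 2.57, 3.14, 3.14, 3.14, 3.14].

## Interface

Orientations are given as a unit quaternion [w, x, y, z].
In Python, from workcell import * gives the robot as it stands. The module is installed in compiled form; this text tells all that it offers.
- The arm moves only by the tool jog_arm, never from a script. Its argument "moves" is a list of rows, each an object with "fingers": the closure, from 0 (fully open) to 1 (shut); "slide": the shift along the tool's x, y, z in mm, a list of three; "angular": the turn, a rotation vector about the tool's x, y, z in degrees, a list of three. A call has 1 to 10 rows; each row is the pose to reach, as a shift and turn from the pose commanded when the call began, along the tool's axes at that moment; what a row does not reach only later rows make up. A row lasts 1/12 s, in which the tool goes at most 41.7 mm and 7.16 degrees, less where a joint would pass 70% of its speed; a pose out of reach is approached as far as the arm can. A call with a gripper value outside its range is refused whole. The fingers move at their own pace and stop on an object; "squeeze" is the grip in N (left out, the last holds). Time passes only in rows, so rows that repeat a pose let the fingers close. It gives the time, the measured TCP pose, the force, the opening and the grip force at its end, in the units of the state.
- get_state(): the state, without advancing time (a new reading comes with each control period).
- read_camera(name): name is "scene" or "top" or "wrist"; returns a dict with "color" (384x512x3 uint8, red, green, blue), "fovy" (degrees; the focal length in pixels is half the picture's height over the tangent of half this angle, whatever the lens; pixels are square), "cx", "cy" (the principal point, pixels), "world_from_camera" (4x4, takes a point from camera to world coordinates); the wrist camera has in their place "tool_from_camera" (4x4, takes a point from camera to tool coordinates, whose origin is the TCP and whose axes are the flange's). Camera axes: x right, y down, z forward; pixel columns grow to the right and rows downward; lengths in m; the calibration is good to about 2 mm. A picture is of the moment at which its call begins: read the wrist's pose just before it. There is no depth.
- hand_in(): hands the job in; it is judged then, once.
Trained networks look in a picture, given as the dict that the camera call returned (one of the last four; its "shot" number tells which), for a name from the list of things; names that differ only in an ending like _2 or _b are one class to them, and where a whole thing is asked for, a point or a joint stands for the part that bears it (a point fixed in the world has none). Each returns a list of dicts, best first, with "p" (0 to 1); they miss things now and then, are a little off and sometimes report something else, mostly with a low value. They report only what shows in the picture. A call takes as long as a camera call. They do not tell look-alikes from the thing itself.
- look_for(target, picture): "point" ([column, row] in pixels, amid what is visible of it).
- tip_of(target, picture): "point" ([column, row] in pixels: a listed point, or the origin of a listed thing).
The state is a dict: "clock": time; "joint_pos": joint angles; "qvel": joint speeds; "tau": joint torques, N m; "tcp_pos": TCP position; "orientation": TCP orientation; "wrist_force": force on the tool from outside, world axes, zero at the start; "ft_torque": the same for the moment, N m; "finger_gap": finger opening in m; "grip_force": force on a finger pad.
Only numpy, scipy, OpenCV 4.12 (cv2) and the standard library are available. Lean on these libraries where they do the work, as an engineer would, in place of code of your own. Each camera call takes 0.05 s, during which the arm holds its last target. There are 200 camera calls.

## Working session

There is one attempt and no reset: what is moved stays moved. The work goes in short steps, Python scripts to look and compute and a tool call to move; the robot and the scene stay as the last step left them, time stands still between calls to the robot, and variables do not carry over. Pictures are saved under pics/ and viewed, at most 10 in all, crops included, and the job is handed in when it is done.

Besides the shell and the picture viewer there is one more tool, called after ">>>" as a command line: name --argument value ..., lists and objects as JSON in quotes. jog_arm: Moves the arm, as the interface text tells. Its arguments: {"type":"object","properties":{"moves":{"type":"array","items":{"type":"object","properties":{"fingers":{"type":"number"},"slide":{"type":"array","items":{"type":"number"}},"angular":{"type":"array","items":{"type":"number"}}}}},"squeeze":{"type":"number"}},"required":["moves"]}

```bash
mkdir -p pics
cat > h.py <<'E'
from workcell import *
import numpy as np, cv2
from scipy.spatial.transform import Rotation as R
def RT():
    s=get_state(); q=s["orientation"]; T=np.eye(4); T[:3,:3]=R.from_quat([q[1],q[2],q[3],q[0]]).as_matrix(); T[:3,3]=s["tcp_pos"]; return T
def shot(n):
    T=RT(); p=read_camera(n)
    p["W"]=T@np.array(p["tool_from_camera"]) if n=="wrist" else np.array(p["world_from_camera"]); return p
def ray(p,uv):
    f=p["color"].shape[0]/2/np.tan(np.radians(p["fovy"])/2)
    d=p["W"][:3,:3]@np.array([(uv[0]-p["cx"])/f,(uv[1]-p["cy"])/f,1]); return p["W"][:3,3],d/np.linalg.norm(d)
def atz(p,uv,z):
    o,d=ray(p,uv); return o+d*(z-o[2])/d[2]
def tri(obs):
    A=0;b=0
    for p,uv in obs:
        o,d=ray(p,uv);M=np.eye(3)-np.outer(d,d);A=A+M;b=b+M@o
    return np.linalg.solve(A,b)
def proj(p,X):
    f=p["color"].shape[0]/2/np.tan(np.radians(p["fovy"])/2)
    c=np.linalg.inv(p["W"])@np.append(X,1); return np.array([p["cx"]+f*c[0]/c[2],p["cy"]+f*c[1]/c[2]])
def save(p,n): cv2.imwrite("pics/"+n+".png",p["color"][:,:,::-1])
np.set_printoptions(precision=4,suppress=True)
E
python3 - <<'E'
from h import *
s=shot("scene");t=shot("top")
save(s,"scene0");save(t,"top0")
Z=dict(fixture=0,slot_top=.06,lever_pad=.119,block_center=.074,block_foot=.028,cover=0,spare=0,screwdriver=0,hinge_leaf=0,drill=0,mould=0)
for k,z in Z.items():
    for n,p in(("s",s),("t",t)):
        for r in tip_of(k,p)[:2]: print(k,n,np.round(r["point"]),round(r["p"],2),atz(p,r["point"],z))
print(RT())
E
```

```text
fixture s [281. 203.] 0.89 [0.6254 0.1223 0.    ]
fixture s [230. 209.] 0.73 [ 0.5438 -0.0344  0.    ]
slot_top s [282. 192.] 0.9 [0.6344 0.1154 0.06  ]
slot_top t [197. 196.] 0.98 [0.6244 0.1299 0.06  ]
lever_pad s [247. 163.] 0.56 [0.5003 0.0719 0.119 ]
lever_pad s [328. 154.] 0.28 [0.628  0.3207 0.119 ]
lever_pad t [210. 246.] 0.55 [0.4783 0.0824 0.119 ]
block_center s [228. 227.] 0.77 [ 0.6725 -0.1244  0.074 ]
block_center s [284. 187.] 0.73 [0.6326 0.1271 0.074 ]
block_center t [201. 196.] 0.54 [0.6246 0.1159 0.074 ]
block_center t [249. 134.] 0.52 [ 0.8157 -0.0205  0.074 ]
block_foot s [228. 233.] 0.84 [ 0.6556 -0.1167  0.028 ]
block_foot s [290. 255.] 0.66 [ 0.8409 -0.0182  0.028 ]
block_foot t [245. 137.] 0.62 [ 0.8169 -0.0104  0.028 ]
block_foot t [274. 195.] 0.55 [ 0.6361 -0.1028  0.028 ]
cover s [265. 234.] 0.51 [ 0.7068 -0.0109  0.    ]
cover t [244. 168.] 0.58 [ 0.7233 -0.008   0.    ]
spare s [230. 211.] 0.7 [ 0.5516 -0.042   0.    ]
spare t [251. 221.] 0.56 [ 0.5561 -0.035   0.    ]
screwdriver s [305. 174.] 0.52 [0.5576 0.2888 0.    ]
screwdriver t [151. 211.] 0.7 [0.5802 0.2782 0.    ]
hinge_leaf s [325. 221.] 0.63 [0.7799 0.1807 0.    ]
hinge_leaf t [185. 146.] 0.53 [0.7903 0.1819 0.    ]
drill s [109. 288.] 0.77 [ 0.6057 -0.4929  0.    ]
drill s [282. 201.] 0.55 [0.6203 0.1291 0.    ]
drill t [397. 211.] 0.58 [ 0.5953 -0.4994  0.    ]
mould s [329. 151.] 0.8 [0.5053 0.4578 0.    ]
mould t [ 97. 233.] 0.95 [0.5116 0.4405 0.    ]
[[ 0.9411  0.338   0.      0.1944]
 [ 0.338  -0.9411 -0.0001 -0.5412]
 [ 0.      0.0001 -1.      0.2189]
 [ 0.      0.      0.      1.    ]]
```

```bash
sleep 1
```

```text
(no output)
```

View pics/scene0.png

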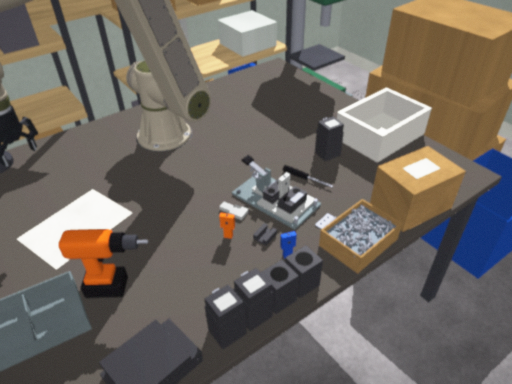

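View pics/top0.png

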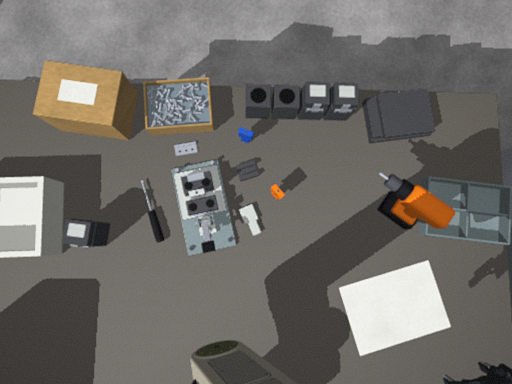

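The top view shows the clamp at (200,205), its lever pad at (208,246) toward the robot, and the block at about (200,190). The blue (245,134) and orange (277,191) pieces are look-alikes. The clamp's yaw is about 17–20°, nearly the tool's current yaw, so I'll move in for a closer look.

>>> jog_arm --moves '[{"slide": [40,-39,-10],"fingers": 1},{"slide": [80,-77,-20],"fingers": 1},{"slide": [120,-116,-30],"fingers": 1},{"slide": [149,-144,-45],"fingers": 1},{"slide": [179,-173,-55],"fingers": 1},{"slide": [209,-202,-60],"fingers": 1},{"slide": [239,-231,-60],"fingers": 1},{"slide": [269,-260,-60],"fingers": 1},{"slide": [299,-289,-60],"fingers": 1},{"slide": [320,-309,-60],"fingers": 1}]'

```text
schema error: expected keys fingers, slide, angular
```

>>> jog_arm --moves '[{"slide": [28,-27,0],"fingers": 1},{"slide": [56,-54,0],"fingers": 1},{"slide": [84,-81,0],"fingers": 1},{"slide": [112,-108,0],"fingers": 1},{"slide": [140,-135,0],"fingers": 1},{"slide": [165,-160,0],"fingers": 1},{"slide": [178,-172,0],"fingers": 1},{"slide": [178,-172,0],"fingers": 1},{"slide": [178,-172,0],"fingers": 1}]'

```text
schema error: expected keys fingers, slide, angular
```

Run:
```python
from h import *
w=shot("wrist");save(w,"w1");print(RT(), w["W"][:3,3])
Z=dict(slot_top=.06,lever_pad=.119,block_center=.074,block_foot=.028)
for k,z in Z.items():
    for r in tip_of(k,w)[:2]: print(k,np.round(r["point"]),round(r["p"],2),atz(w,r["point"],z))
```

```text
[[ 0.9412  0.338   0.      0.1943]
 [ 0.338  -0.9412 -0.0001 -0.5412]
 [-0.      0.0001 -1.      0.2189]
 [ 0.      0.      0.      1.    ]] [ 0.2742 -0.5118  0.3734]
```

View pics/w1.png

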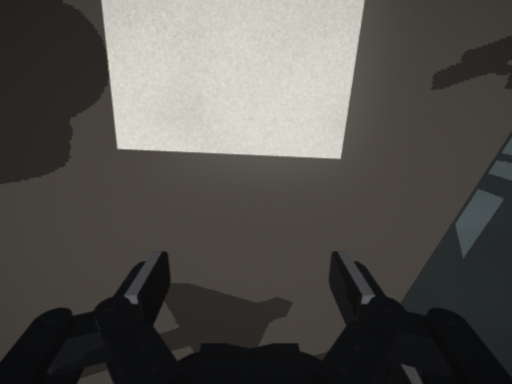

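The call was refused because every row needs all three keys. The picture shows only the paper in front of the gripper. I'm sending the moves again.

>>> jog_arm --moves '[{"slide": [29,-28,-10],"fingers": 1,"angular": [0,0,0]},{"slide": [58,-56,-20],"fingers": 1,"angular": [0,0,0]},{"slide": [87,-84,-30],"fingers": 1,"angular": [0,0,0]},{"slide": [116,-112,-40],"fingers": 1,"angular": [0,0,0]},{"slide": [145,-140,-50],"fingers": 1,"angular": [0,0,0]},{"slide": [174,-168,-60],"fingers": 1,"angular": [0,0,0]},{"slide": [203,-196,-60],"fingers": 1,"angular": [0,0,0]},{"slide": [232,-224,-60],"fingers": 1,"angular": [0,0,0]},{"slide": [261,-252,-60],"fingers": 1,"angular": [0,0,0]},{"slide": [290,-280,-60],"fingers": 1,"angular": [0,0,0]}]'

```text
clock: 2.28
tcp_pos: [0.3731, -0.1779, 0.2793]
orientation: [0.0, 0.985, 0.171, 0.0]
wrist_force: [1.5, 0.2, -0.1]
finger_gap: -0.0001
grip_force: 0.0
```

>>> jog_arm --moves '[{"slide": [29,-28,0],"fingers": 1,"angular": [0,0,0]},{"slide": [58,-56,0],"fingers": 1,"angular": [0,0,0]},{"slide": [87,-84,0],"fingers": 1,"angular": [0,0,0]},{"slide": [116,-112,0],"fingers": 1,"angular": [0,0,0]},{"slide": [145,-140,0],"fingers": 1,"angular": [0,0,0]},{"slide": [170,-166,0],"fingers": 1,"angular": [0,0,0]},{"slide": [188,-185,0],"fingers": 1,"angular": [0,0,0]},{"slide": [188,-185,0],"fingers": 1,"angular": [0,0,0]},{"slide": [188,-185,0],"fingers": 1,"angular": [0,0,0]}]'

```text
clock: 3.03
tcp_pos: [0.4872, 0.0593, 0.2786]
orientation: [0.0, 0.985, 0.173, -0.0]
wrist_force: [0.5, -0.5, 0.3]
finger_gap: 0.0001
grip_force: 0.0
```

Run:
```python
from h import *
w=shot("wrist");save(w,"w2");print(RT(), w["W"][:3,3],get_state()["clock"])
Z=dict(slot_top=.06,lever_pad=.119,block_center=.074,block_foot=.028)
for k,z in Z.items():
    for r in tip_of(k,w)[:2]: print(k,np.round(r["point"]),round(r["p"],2),atz(w,r["point"],z))
```

```text
[[ 0.9406  0.3394 -0.0007  0.4868]
 [ 0.3394 -0.9406 -0.0005  0.0583]
 [-0.0008  0.0002 -1.      0.2787]
 [ 0.      0.      0.      1.    ]] [0.567 0.089 0.433] 3.0833
slot_top [239.  31.] 0.91 [0.6329 0.1254 0.06  ]
lever_pad [222. 172.] 0.71 [0.482  0.0912 0.119 ]
block_center [414.  95.] 0.92 [ 0.6389 -0.0956  0.074 ]
block_foot [243.  41.] 0.7 [0.6303 0.1206 0.028 ]
block_foot [392.  97.] 0.59 [ 0.6354 -0.0928  0.028 ]
```

View pics/w2.png

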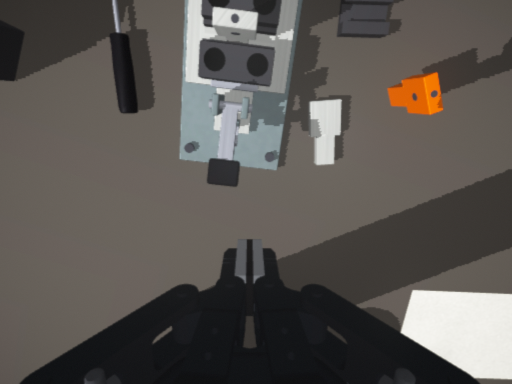

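The picture shows the lever pad at pixel (223,172) and the block top and slot at about (237,25), with the clamp's axis tilted about 6° from the tool's. That gives the pad at (0.482, 0.091) and the slot at (0.633, 0.125), 155 mm apart, which fits the given sizes. Next I press the lever.

>>> jog_arm --moves '[{"slide": [1,-17,20],"fingers": 1,"angular": [0,0,3]},{"slide": [2,-33,55],"fingers": 1,"angular": [0,0,6]},{"slide": [2,-33,90],"fingers": 1,"angular": [0,0,6]},{"slide": [2,-33,120],"fingers": 1,"angular": [0,0,6]},{"slide": [2,-33,135],"fingers": 1,"angular": [0,0,6]},{"slide": [2,-33,142],"fingers": 1,"angular": [0,0,6]},{"slide": [2,-33,149],"fingers": 1,"angular": [0,0,6]},{"slide": [2,-33,156],"fingers": 1,"angular": [0,0,6]},{"slide": [2,-33,163],"fingers": 1,"angular": [0,0,6]},{"slide": [2,-33,170],"fingers": 1,"angular": [0,0,6]}]'

```text
clock: 4.12
tcp_pos: [0.4788, 0.0895, 0.1093]
orientation: [0.0, 0.993, 0.119, 0.001]
wrist_force: [0.1, 0.0, 1.4]
finger_gap: 0.0
grip_force: 0.5
```

>>> jog_arm --moves '[{"slide": [0,0,5],"fingers": 1,"angular": [0,0,0]},{"slide": [0,0,10],"fingers": 1,"angular": [0,0,0]},{"slide": [0,0,14],"fingers": 1,"angular": [0,0,0]},{"slide": [0,0,18],"fingers": 1,"angular": [0,0,0]},{"slide": [0,0,18],"fingers": 1,"angular": [0,0,0]},{"slide": [0,0,18],"fingers": 1,"angular": [0,0,0]}]'

```text
clock: 4.62
tcp_pos: [0.4776, 0.0897, 0.0908]
orientation: [0.0, 0.993, 0.12, -0.0]
wrist_force: [-2.8, -0.7, 4.8]
finger_gap: 0.0002
grip_force: 2.1
```

>>> jog_arm --moves '[{"slide": [0,0,2],"fingers": 1,"angular": [0,0,0]},{"slide": [0,0,3],"fingers": 1,"angular": [0,0,0]},{"slide": [0,0,3],"fingers": 1,"angular": [0,0,0]}]'

```text
clock: 4.87
tcp_pos: [0.4776, 0.0897, 0.0881]
orientation: [0.0, 0.993, 0.12, -0.0]
wrist_force: [-4.0, -1.2, 5.8]
finger_gap: -0.0003
grip_force: 2.8
```

>>> jog_arm --moves '[{"slide": [0,0,-6],"fingers": 1,"angular": [0,0,0]},{"slide": [0,0,-15],"fingers": 1,"angular": [0,0,0]},{"slide": [0,0,-40],"fingers": 0.5,"angular": [0,0,0]},{"slide": [0,0,-80],"fingers": 0,"angular": [0,0,0]},{"slide": [20,0,-115],"fingers": 0,"angular": [0,0,0]},{"slide": [55,0,-135],"fingers": 0,"angular": [0,0,0]},{"slide": [70,0,-140],"fingers": 0,"angular": [0,0,0]},{"slide": [70,0,-140],"fingers": 0,"angular": [0,0,0]},{"slide": [70,0,-140],"fingers": 0,"angular": [0,0,0]}]'

```text
clock: 5.62
tcp_pos: [0.5461, 0.1066, 0.2281]
orientation: [-0.0, 0.993, 0.12, 0.0]
wrist_force: [-1.1, -0.8, -0.6]
finger_gap: 0.0831
grip_force: 0.0
```

Run:
```python
from h import *
w=shot("wrist");save(w,"w3");print(RT(), w["W"][:3,3],get_state()["clock"])
s=shot("scene");t=shot("top")
for n,p in(("w",w),("s",s),("t",t)):
  for k,z in dict(slot_top=.06,block_center=.074,lever_pad=.087).items():
    for r in tip_of(k,p)[:2]: print(n,k,np.round(r["point"]),round(r["p"],2),atz(p,r["point"],z))
cv2.imwrite("pics/s3.png",cv2.resize(s["color"][120:240,210:350,::-1],None,fx=5,fy=5,interpolation=2))
```

```text
[[ 0.9713  0.238  -0.0019  0.5448]
 [ 0.238  -0.9713 -0.0001  0.1064]
 [-0.0019 -0.0004 -1.      0.2273]
 [ 0.      0.      0.      1.    ]] [0.6285 0.1276 0.3826] 5.6667
w slot_top [252.  95.] 0.66 [0.6327 0.1257 0.06  ]
w block_center [444. 135.] 0.68 [ 0.643  -0.0847  0.074 ]
w lever_pad [249. 251.] 0.92 [0.462  0.0867 0.087 ]
w lever_pad [254.  96.] 0.25 [0.6324 0.1241 0.087 ]
s slot_top [283. 192.] 0.58 [0.6365 0.1188 0.06  ]
s block_center [288. 242.] 0.58 [ 0.8283 -0.0188  0.074 ]
s block_center [227. 225.] 0.57 [ 0.6637 -0.1228  0.074 ]
s lever_pad [250. 162.] 0.54 [0.468  0.1064 0.087 ]
t slot_top [197. 193.] 0.95 [0.6349 0.1297 0.06  ]
t block_center [274. 191.] 0.7 [ 0.6438 -0.1005  0.074 ]
t block_center [197. 196.] 0.6 [0.625  0.1291 0.074 ]
t lever_pad [212. 243.] 0.69 [0.4885 0.08   0.087 ]
```

View pics/w3.png

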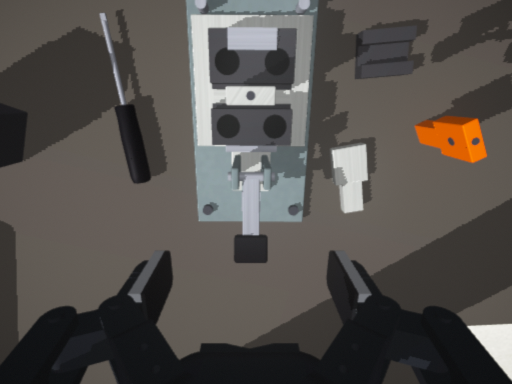

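View pics/s3.png

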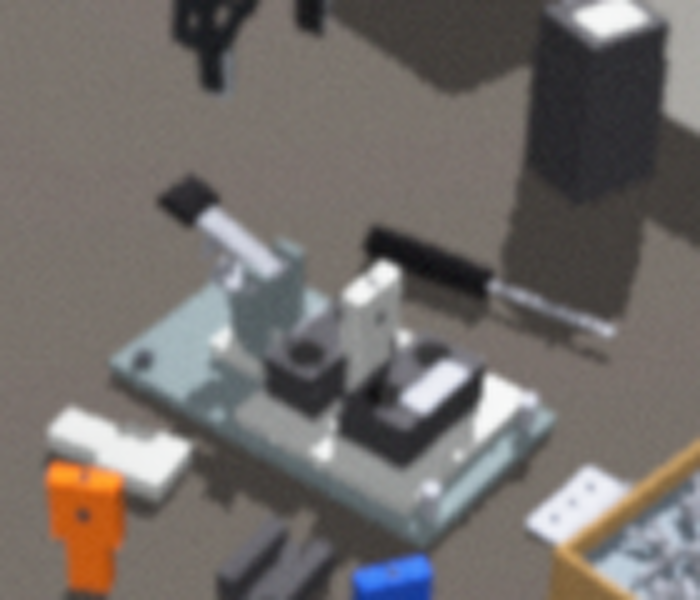

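The crop shows the pad at about scene pixel (248,160), with the lever sloping up. I'll test the up and latched positions against both views.

Run:
```python
from h import *
w=shot("wrist");s=shot("scene")
a=np.radians(13.6);u=np.array([np.cos(a),np.sin(a),0]);o=np.array([.6335,.1255,0])
for n,d,z in(("up",.1536,.119),("latched",.160,.087),("half",.158,.103)):
    X=o-u*d+[0,0,z];print(n,X,proj(w,X),proj(s,X))
for nm,X in(("blocktop",o+[0,0,.12]),("slot",o+[0,0,.06])): print(nm,proj(w,X),proj(s,X))
X=tri([(w,(250,249)),(s,(248,160))]);print(X)
for n,p in(("w",w),("s",s)):
    g=p["color"].max(axis=2).astype(int); c=(250,249) if n=="w" else (248,160)
    m=(g<60).astype(np.uint8); _,l,st,ce=cv2.connectedComponentsWithStats(m); k=l[c[1],c[0]]; print(n,k,st[k],ce[k])
```

```text
up [0.4842 0.0894 0.119 ] [251.83   247.8352] [248.5157 158.9327]
latched [0.478  0.0879 0.087 ] [251.5613 239.0091] [247.3667 165.6668]
half [0.4799 0.0883 0.103 ] [251.683  244.1535] [247.6721 162.1948]
blocktop [252.8005  93.0452] [284.4911 176.5206]
slot [252.1322  94.141 ] [283.9885 190.5344]
[0.4788 0.0902 0.1113]
w 56 [234 235  33  28 893] [250.1478 248.6338]
s 18 [242 156  11   9  52] [246.9808 159.7885]
```

The lever is still up: the images fit 119 mm high, not 87. The press was too shallow for the catch, so I'll press again, deeper, and watch the force.

>>> jog_arm --moves '[{"slide": [-30,0,0],"fingers": 1,"angular": [0,0,0]},{"slide": [-60,0,15],"fingers": 1,"angular": [0,0,0]},{"slide": [-69,0,40],"fingers": 1,"angular": [0,0,0]},{"slide": [-69,0,60],"fingers": 1,"angular": [0,0,0]},{"slide": [-69,0,80],"fingers": 1,"angular": [0,0,0]},{"slide": [-69,0,95],"fingers": 1,"angular": [0,0,0]},{"slide": [-69,0,95],"fingers": 1,"angular": [0,0,0]},{"slide": [-69,0,95],"fingers": 1,"angular": [0,0,0]}]'

```text
clock: 6.98
tcp_pos: [0.4781, 0.0899, 0.1325]
orientation: [-0.0, 0.993, 0.12, -0.001]
wrist_force: [0.8, 0.3, 1.3]
finger_gap: -0.0
grip_force: 0.0
```

>>> jog_arm --moves '[{"slide": [0,0,5],"fingers": 1,"angular": [0,0,0]},{"slide": [0,0,10],"fingers": 1,"angular": [0,0,0]},{"slide": [0,0,10],"fingers": 1,"angular": [0,0,0]}]'

```text
clock: 7.23
tcp_pos: [0.4789, 0.09, 0.1227]
orientation: [0.0, 0.993, 0.12, 0.0]
wrist_force: [0.5, -0.2, -0.2]
finger_gap: 0.0001
grip_force: 0.0
```

>>> jog_arm --moves '[{"slide": [0,0,10],"fingers": 1,"angular": [0,0,0]},{"slide": [0,0,18],"fingers": 1,"angular": [0,0,0]},{"slide": [0,0,25],"fingers": 1,"angular": [0,0,0]},{"slide": [0,0,31],"fingers": 1,"angular": [0,0,0]},{"slide": [0,0,34],"fingers": 1,"angular": [0,0,0]},{"slide": [0,0,34],"fingers": 1,"angular": [0,0,0]}]'

```text
clock: 7.73
tcp_pos: [0.4774, 0.0897, 0.0878]
orientation: [0.0, 0.993, 0.12, -0.001]
wrist_force: [-2.6, -1.5, 4.4]
finger_gap: 0.0003
grip_force: 2.3
```

Run:
```python
from h import *
s=shot("scene");w=shot("wrist");save(w,"w4")
cv2.imwrite("pics/s4.png",cv2.resize(s["color"][120:240,210:350,::-1],None,fx=5,fy=5,interpolation=2))
print(RT()[:3,3],get_state()["wrist_force"])
```

```text
[0.4778 0.0899 0.0884] [-4.6005 -0.7429  5.1081]
```

View pics/s4.png

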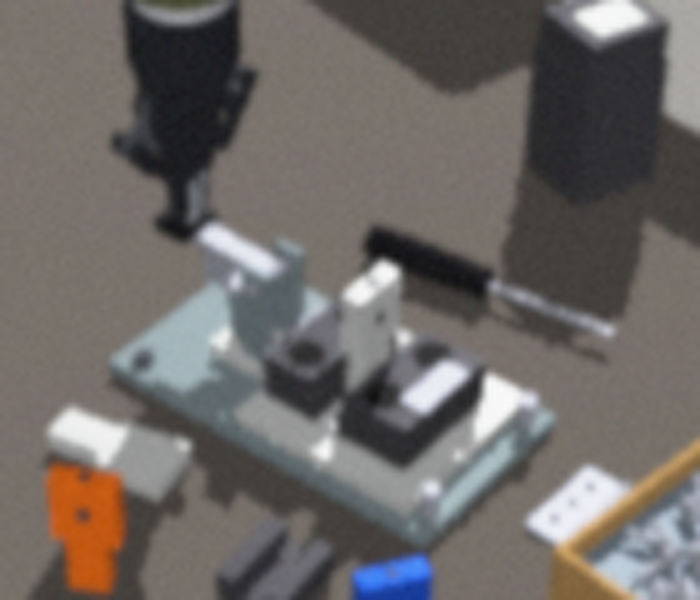

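The fingertips are on the pad (crop (185,225)), but the lever is not at its stop yet and the force is low. I'll keep pressing.

>>> jog_arm --moves '[{"slide": [0,0,2],"fingers": 1,"angular": [0,0,0]},{"slide": [0,0,4],"fingers": 1,"angular": [0,0,0]},{"slide": [0,0,4],"fingers": 1,"angular": [0,0,0]}]'

```text
clock: 8.08
tcp_pos: [0.4778, 0.0898, 0.0847]
orientation: [0.0, 0.993, 0.12, -0.001]
wrist_force: [-4.8, -1.7, 6.5]
finger_gap: -0.0003
grip_force: 3.4
```

>>> jog_arm --moves '[{"slide": [0,0,2],"fingers": 1,"angular": [0,0,0]},{"slide": [0,0,4],"fingers": 1,"angular": [0,0,0]},{"slide": [0,0,4],"fingers": 1,"angular": [0,0,0]}]'

```text
clock: 8.33
tcp_pos: [0.4776, 0.0898, 0.0807]
orientation: [0.0, 0.993, 0.12, -0.001]
wrist_force: [-5.7, -1.2, 7.1]
finger_gap: -0.0002
grip_force: 3.7
```

>>> jog_arm --moves '[{"slide": [0,0,2],"fingers": 1,"angular": [0,0,0]},{"slide": [0,0,4],"fingers": 1,"angular": [0,0,0]},{"slide": [0,0,4],"fingers": 1,"angular": [0,0,0]}]'

```text
clock: 8.58
tcp_pos: [0.4775, 0.0898, 0.0766]
orientation: [0.0, 0.993, 0.12, -0.001]
wrist_force: [-5.5, -1.3, 6.8]
finger_gap: -0.0007
grip_force: 3.5
```

>>> jog_arm --moves '[{"slide": [0,0,2],"fingers": 1,"angular": [0,0,0]},{"slide": [0,0,3],"fingers": 1,"angular": [0,0,0]},{"slide": [0,0,3],"fingers": 1,"angular": [0,0,0]}]'

```text
clock: 8.83
tcp_pos: [0.4776, 0.0898, 0.0737]
orientation: [0.0, 0.993, 0.12, -0.001]
wrist_force: [-6.3, -2.0, 6.9]
finger_gap: -0.0
grip_force: 4.0
```

Run:
```python
from h import *
s=shot("scene");t=shot("top")
a=cv2.resize(s["color"][140:220,220:320,::-1],(500,400),interpolation=2)
b=cv2.resize(t["color"][170:270,165:240,::-1],(300,400),interpolation=2)
cv2.imwrite("pics/s5.png",np.hstack([a,b]))
print(RT()[:3,3],get_state()["wrist_force"])
```

```text
[0.4775 0.0897 0.0738] [-5.8034 -2.003   7.5262]
```

View pics/s5.png

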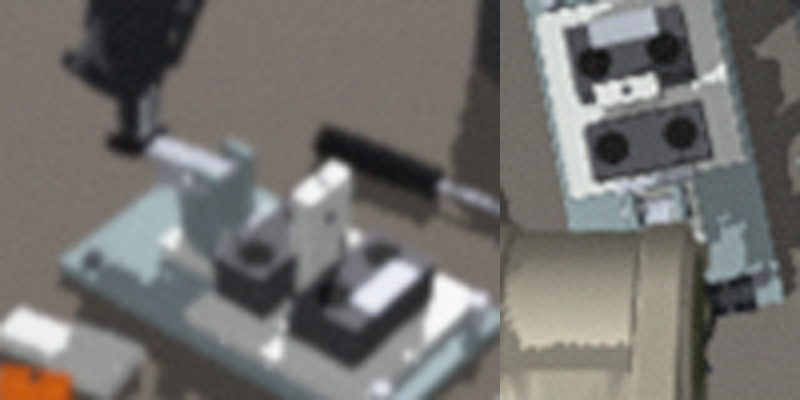

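The pad is now at scene pixel (245,168), close to the pressed height, but the force is still on the spring slope. I'll press on.

>>> jog_arm --moves '[{"slide": [0,0,2],"fingers": 1,"angular": [0,0,0]},{"slide": [0,0,4],"fingers": 1,"angular": [0,0,0]},{"slide": [0,0,4],"fingers": 1,"angular": [0,0,0]}]'

```text
clock: 9.18
tcp_pos: [0.4777, 0.0898, 0.0697]
orientation: [0.0, 0.993, 0.12, -0.001]
wrist_force: [-4.7, -1.6, 8.0]
finger_gap: -0.0002
grip_force: 4.3
```

>>> jog_arm --moves '[{"slide": [0,0,2],"fingers": 1,"angular": [0,0,0]},{"slide": [0,0,4],"fingers": 1,"angular": [0,0,0]},{"slide": [0,0,4],"fingers": 1,"angular": [0,0,0]}]'

```text
clock: 9.43
tcp_pos: [0.4781, 0.0899, 0.0663]
orientation: [0.0, 0.993, 0.12, -0.0]
wrist_force: [-5.5, -0.8, 9.5]
finger_gap: 0.0002
grip_force: 5.6
```

>>> jog_arm --moves '[{"slide": [0,0,2],"fingers": 1,"angular": [0,0,0]},{"slide": [0,0,3],"fingers": 1,"angular": [0,0,0]},{"slide": [0,0,3],"fingers": 1,"angular": [0,0,0]}]'

```text
clock: 9.68
tcp_pos: [0.4782, 0.0898, 0.0656]
orientation: [0.0, 0.993, 0.12, 0.0]
wrist_force: [-12.5, -2.6, 29.4]
finger_gap: 0.0
grip_force: 15.6
```

>>> jog_arm --moves '[{"slide": [0,0,2],"fingers": 1,"angular": [0,0,0]},{"slide": [0,0,3],"fingers": 1,"angular": [0,0,0]},{"slide": [0,0,3],"fingers": 1,"angular": [0,0,0]}]'

```text
clock: 9.93
tcp_pos: [0.4784, 0.0898, 0.0649]
orientation: [0.001, 0.993, 0.12, 0.001]
wrist_force: [-18.9, -3.3, 47.8]
finger_gap: -0.0004
grip_force: 26.0
```

Run:
```python
from h import *
s=shot("scene")
g=s["color"][150:185,225:275].max(axis=2).astype(int)
m=(g<45).astype(np.uint8);_,l,st,ce=cv2.connectedComponentsWithStats(m)
print([(x[:5],c+[225,150]) for x,c in zip(st[1:],ce[1:]) if x[4]>15])
for r in tip_of("lever_pad",s)[:2]: print(r)
```

```text
[(array([ 12,   0,  20,  23, 176], dtype=int32), array([246.2841, 156.6591]))]
{'point': [248.9, 171.8], 'p': 0.42}
```

That was the hard stop, so the catch should have snapped. Contact came about 20 mm lower in TCP z than expected, so I'll back off and check the finger geometry against the wrist picture.

>>> jog_arm --moves '[{"slide": [0,0,-10],"fingers": 1,"angular": [0,0,0]},{"slide": [0,0,-25],"fingers": 1,"angular": [0,0,0]},{"slide": [0,0,-60],"fingers": 1,"angular": [0,0,0]},{"slide": [10,0,-100],"fingers": 1,"angular": [0,0,0]},{"slide": [35,0,-135],"fingers": 1,"angular": [0,0,0]},{"slide": [65,0,-160],"fingers": 1,"angular": [0,0,0]},{"slide": [70,0,-165],"fingers": 1,"angular": [0,0,0]},{"slide": [70,0,-165],"fingers": 1,"angular": [0,0,0]}]'

```text
clock: 10.7
tcp_pos: [0.5502, 0.1071, 0.2266]
orientation: [0.0, 0.993, 0.12, 0.003]
wrist_force: [-0.0, -0.2, 0.4]
finger_gap: -0.0002
grip_force: 0.0
```

Run:
```python
from h import *
w=shot("wrist");s=shot("scene");save(w,"w6");print(RT()[:3,3],get_state()["wrist_force"],get_state()["clock"])
T=np.array(w["tool_from_camera"]);print(T)
f=192/np.tan(np.radians(w["fovy"])/2);print(f,w["cx"],w["cy"])
for z in(-.04,-.02,-.01,0,.011):
    for x in (-.011,.011):
        c=np.linalg.inv(T)@[x,0,z,1];print(z,x,w["cx"]+f*c[0]/c[2],w["cy"]+f*c[1]/c[2])
a=np.radians(13.6);u=np.array([np.cos(a),np.sin(a),0]);o=np.array([.6335,.1255,0])
for n,d,z in(("up",.1536,.119),("latched",.160,.087)):
    X=o-u*d+[0,0,z];print(n,proj(w,X),proj(s,X))
for p in(w,s): print([ (np.round(r["point"]),round(r["p"],2)) for k in("lever_pad","slot_top") for r in tip_of(k,p)[:1]])
a=cv2.resize(s["color"][140:220,220:320,::-1],(400,320),interpolation=2)
b=cv2.resize(w["color"][:,:,::-1],(400,320))
cv2.imwrite("pics/c6.png",np.hstack([a,b]))
```

```text
[0.5459 0.1066 0.2234] [ 0.113   0.2822 -0.446 ] 10.8
[[-0.0002 -0.9457 -0.325   0.085 ]
 [ 1.     -0.0001 -0.0003 -0.0008]
 [ 0.0002 -0.325   0.9457 -0.1545]
 [ 0.      0.      0.      1.    ]]
281.6598124516188 249.19250302887156 195.68454774823564
-0.04 -0.011 250.96665250769223 303.9536440761106
-0.04 0.011 251.05242536502962 265.52217648880935
-0.02 -0.011 250.76323364332583 279.46841204499094
-0.02 0.011 250.82866507108758 244.68535902153803
-0.01 -0.011 250.6787148200351 269.2950045504781
-0.01 0.011 250.7365358125135 236.1061758676198
0 -0.011 250.6032114780625 260.2067773937561
0 0.011 250.65464672894717 228.48056965852385
0.011 -0.011 250.52894446594232 251.26736545826896
0.011 0.011 250.57447587388236 221.01496687551457
up [251.3635 253.0536] [248.5157 158.9327]
latched [251.1182 243.8733] [247.3667 165.6668]
[(array([249., 246.]), 0.8), (array([251., 105.]), 0.6)]
[(array([249., 167.]), 0.67), (array([282., 190.]), 0.93)]
```

View pics/c6.png

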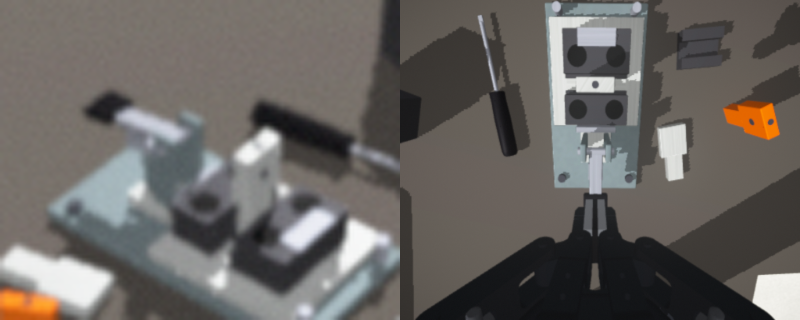

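The lever is latched: its pad is at scene pixel (247.5,166.8), where 165.7 is expected latched and 159 up. The fingertips really end about 11 mm behind the TCP. Next I locate the block's top.

Run:
```python
from h import *
w=shot("wrist");T=RT()
c=w["color"].astype(int);g=c.min(axis=2)
m=((g>120)).astype(np.uint8);_,l,st,ce=cv2.connectedComponentsWithStats(m)
for x,q in zip(st[1:],ce[1:]):
    if x[4]>100 and 200<q[0]<300 and q[1]<140: print(x,q,atz(w,q,.12),np.linalg.inv(T)@np.append(atz(w,q,.12),1))
for q in((225,101),(251,92),(251,101),(275,101),(251,111)): print(q,(np.linalg.inv(T)@np.append(atz(w,q,.12),1))*1000)
for r in tip_of("slot_top",w)[:1]: print("slot",(np.linalg.inv(T)@np.append(atz(w,r["point"],.06),1))*1000)
print(T[:3])
cv2.imwrite("pics/b6.png",cv2.resize(c[70:130,200:300,::-1].astype(np.uint8),(800,480),interpolation=2))
```

```text
[  185     0   130   229 14949] [243.07   115.3941] [0.6124 0.1295 0.12  ] [ 0.0709 -0.0064  0.1034  1.    ]
[211   0 100   9 743] [262.3782   3.6514] [0.698  0.1342 0.12  ] [0.1552 0.0094 0.1032 1.    ]
(225, 101) [  82.9605  -21.9402  103.4228 1000.    ]
(251, 92) [  90.2757    0.5791  103.3948 1000.    ]
(251, 101) [  82.9553    0.5927  103.4136 1000.    ]
(275, 101) [  82.9506   21.3895  103.4051 1000.    ]
(251, 111) [  74.649     0.6083  103.4349 1000.    ]
slot [  87.7479    0.9229  163.4013 1000.    ]
[[ 0.9713  0.2376 -0.0026  0.5453]
 [ 0.2376 -0.9714 -0.0002  0.1064]
 [-0.0026 -0.0004 -1.      0.2236]]
```

View pics/b6.png

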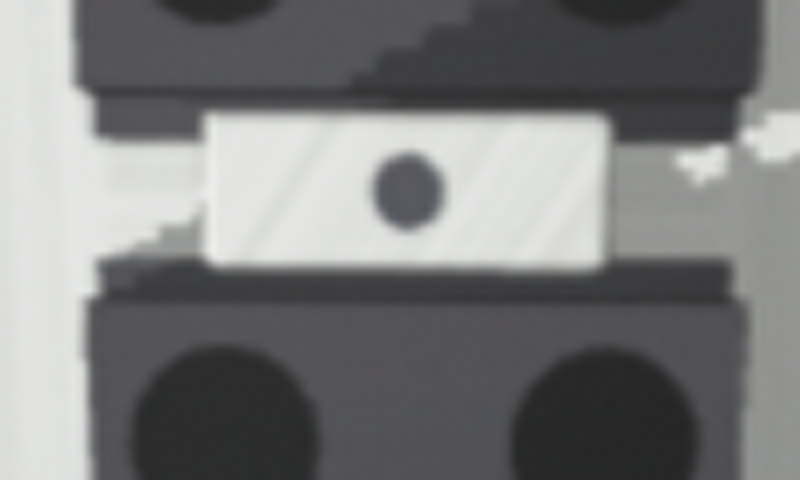

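In the crop the block's top spans columns 225.4–276 and rows 84–104, i.e. 44 x 16 mm as it should. It is 88.5 mm ahead of the tool, 0.4 mm to the side, and aligned with it. Moving over it and down with the gripper open.

>>> jog_arm --moves '[{"slide": [25,0,0],"fingers": 0,"angular": [0,0,0]},{"slide": [55,0,0],"fingers": 0,"angular": [0,0,0]},{"slide": [80,0.5,0],"fingers": 0,"angular": [0,0,0]},{"slide": [88,0.5,0],"fingers": 0,"angular": [0,0,0]},{"slide": [88,0.5,20],"fingers": 0,"angular": [0,0,0]},{"slide": [88,0.5,50],"fingers": 0,"angular": [0,0,0]},{"slide": [88,0.5,80],"fingers": 0,"angular": [0,0,0]},{"slide": [88,0.5,105],"fingers": 0,"angular": [0,0,0]},{"slide": [88,0.5,125],"fingers": 0,"angular": [0,0,0]},{"slide": [88,0.5,125],"fingers": 0,"angular": [0,0,0]}]'

```text
clock: 11.93
tcp_pos: [0.6284, 0.1267, 0.0944]
orientation: [-0.0, 0.993, 0.12, -0.005]
wrist_force: [-0.5, 0.4, -0.8]
finger_gap: 0.0852
grip_force: 0.0
```

>>> jog_arm --moves '[{"slide": [0,0,8],"fingers": 0,"angular": [0,0,0]},{"slide": [0,0,16],"fingers": 0,"angular": [0,0,0]},{"slide": [0,0,22],"fingers": 0,"angular": [0,0,0]},{"slide": [0,0,22],"fingers": 0,"angular": [0,0,0]}]'

```text
clock: 12.27
tcp_pos: [0.6322, 0.127, 0.0775]
orientation: [0.0, 0.993, 0.12, -0.0]
wrist_force: [-0.1, 0.2, -0.7]
finger_gap: 0.0853
grip_force: 0.0
```

Run:
```python
from h import *
w=shot("wrist");s=shot("scene");print(RT()[:3],get_state()["wrist_force"])
a=cv2.resize(s["color"][140:220,220:320,::-1],(400,320),interpolation=2)
b=cv2.resize(w["color"][:,:,::-1],(400,320))
cv2.imwrite("pics/c7.png",np.hstack([a,b]))
```

```text
[[ 0.9713  0.2378  0.0007  0.6326]
 [ 0.2378 -0.9713 -0.      0.1271]
 [ 0.0007  0.0002 -1.      0.0784]] [0.2225 0.8955 0.0487]
```

View pics/c7.png

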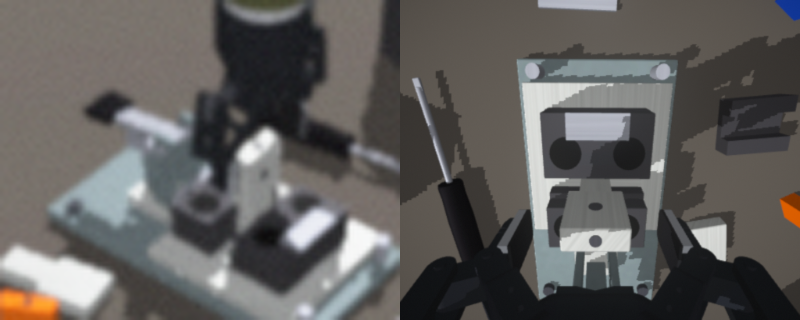

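The fingers straddle the block: wrist view fingers at (510,235) and (685,235), block top at (596,240), all clear of the clamp. Closing.

>>> jog_arm --squeeze 80 --moves '[{"slide": [0,0,0],"fingers": 0.4,"angular": [0,0,0]},{"slide": [0,0,0],"fingers": 0.5,"angular": [0,0,0]},{"slide": [0,0,0],"fingers": 1,"angular": [0,0,0]},{"slide": [0,0,0],"fingers": 1,"angular": [0,0,0]},{"slide": [0,0,0],"fingers": 1,"angular": [0,0,0]},{"slide": [0,0,0],"fingers": 1,"angular": [0,0,0]}]'

```text
clock: 12.87
tcp_pos: [0.6328, 0.127, 0.0787]
orientation: [0.0, 0.993, 0.12, 0.001]
wrist_force: [-0.5, -0.7, 5.1]
finger_gap: 0.0426
grip_force: 84.0
```

Run:
```python
from h import *
s=get_state();print({k:np.round(s[k],3) for k in("clock","tcp_pos","wrist_force","ft_torque","finger_gap","grip_force")})
w=shot("wrist");p=shot("scene");save(w,"w8")
a=cv2.resize(p["color"][140:220,220:320,::-1],(400,320),interpolation=2)
cv2.imwrite("pics/c8.png",np.hstack([a,cv2.resize(w["color"][:,:,::-1],(400,320))]))
```

```text
{'clock': np.float64(12.867), 'tcp_pos': array([0.633, 0.127, 0.079]), 'wrist_force': array([-0.465, -0.733,  5.099]), 'ft_torque': array([-0.094,  0.258, -0.007]), 'finger_gap': np.float64(0.043), 'grip_force': np.float64(84.032)}
```

The block is gripped at 43 mm with 84 N. First lean is toward +y, a negative turn about tool x, pivoting on the foot 50 mm ahead.

>>> jog_arm --moves '[{"slide": [0,-1.7,-0.5],"fingers": 1,"angular": [-2,0,0]},{"slide": [0,-3.5,-0.8],"fingers": 1,"angular": [-4,0,0]},{"slide": [0,-5.2,-1],"fingers": 1,"angular": [-6,0,0]},{"slide": [0,-6.1,-1.2],"fingers": 1,"angular": [-7,0,0]},{"slide": [0,-6.1,-1.2],"fingers": 1,"angular": [-7,0,0]},{"slide": [0,-6.1,-1.2],"fingers": 1,"angular": [-7,0,0]}]'

```text
clock: 13.47
tcp_pos: [0.6313, 0.133, 0.0796]
orientation: [0.061, 0.991, 0.12, 0.008]
wrist_force: [-1.2, -0.7, 5.6]
finger_gap: 0.0426
grip_force: 84.4
```

Run:
```python
from h import *
s=get_state();print({k:np.round(s[k],3) for k in("clock","tcp_pos","wrist_force","ft_torque","finger_gap","grip_force")});print(RT()[:3,:3])
w=shot("wrist");p=shot("scene")
a=cv2.resize(p["color"][140:220,220:320,::-1],(400,320),interpolation=2)
cv2.imwrite("pics/c9.png",np.hstack([a,cv2.resize(w["color"][:,:,::-1],(400,320))]))
```

```text
{'clock': np.float64(13.467), 'tcp_pos': array([0.631, 0.133, 0.08 ]), 'wrist_force': array([-1.219, -0.737,  5.579]), 'ft_torque': array([-0.279,  0.161, -0.045]), 'finger_gap': np.float64(0.043), 'grip_force': np.float64(84.378)}
[[ 0.9712  0.2363  0.0299]
 [ 0.2382 -0.964  -0.1182]
 [ 0.0009  0.1219 -0.9925]]
```

View pics/c9.png

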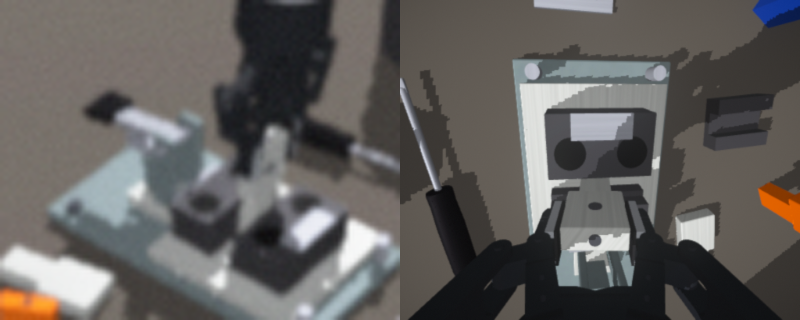

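The tilt is carried through to the block and the lever is still latched. I've gone over the picture quota, so from here I'll rely on force and pose numbers. Now to the other side.

>>> jog_arm --moves '[{"slide": [0,2.6,0],"fingers": 1,"angular": [3,0,0]},{"slide": [0,5.2,-0.1],"fingers": 1,"angular": [6,0,0]},{"slide": [0,7.8,0],"fingers": 1,"angular": [9,0,0]},{"slide": [0,10.4,0.3],"fingers": 1,"angular": [12,0,0]},{"slide": [0,12.1,0.6],"fingers": 1,"angular": [14,0,0]},{"slide": [0,12.1,0.6],"fingers": 1,"angular": [14,0,0]},{"slide": [0,12.1,0.6],"fingers": 1,"angular": [14,0,0]}]'

```text
clock: 14.15
tcp_pos: [0.6338, 0.1221, 0.0797]
orientation: [-0.063, 0.991, 0.119, -0.007]
wrist_force: [0.9, 3.2, 2.0]
finger_gap: 0.0426
grip_force: 84.6
```

>>> jog_arm --moves '[{"slide": [0,-2.6,-0.3],"fingers": 1,"angular": [-3,0,0]},{"slide": [0,-5.2,-0.5],"fingers": 1,"angular": [-6,0,0]},{"slide": [0,-7.8,-0.7],"fingers": 1,"angular": [-9,0,0]},{"slide": [0,-10.4,-0.8],"fingers": 1,"angular": [-12,0,0]},{"slide": [0,-12.1,-0.7],"fingers": 1,"angular": [-14,0,0]},{"slide": [0,-12.1,-0.7],"fingers": 1,"angular": [-14,0,0]}]'

```text
clock: 14.65
tcp_pos: [0.6311, 0.1326, 0.0807]
orientation: [0.063, 0.991, 0.12, 0.007]
wrist_force: [2.9, -4.1, -4.4]
finger_gap: 0.0428
grip_force: 84.2
```

>>> jog_arm --moves '[{"slide": [0,2.6,-0.3],"fingers": 1,"angular": [3,0,0]},{"slide": [0,5.2,-0.7],"fingers": 1,"angular": [6,0,0]},{"slide": [0,7.8,-0.9],"fingers": 1,"angular": [9,0,0]},{"slide": [0,10.4,-0.9],"fingers": 1,"angular": [12,0,0]},{"slide": [0,12.1,-0.9],"fingers": 1,"angular": [14,0,0]},{"slide": [0,12.1,-0.9],"fingers": 1,"angular": [14,0,0]}]'

```text
clock: 15.15
tcp_pos: [0.6337, 0.1216, 0.0827]
orientation: [-0.064, 0.991, 0.119, -0.008]
wrist_force: [2.3, 6.2, -5.7]
finger_gap: 0.0423
grip_force: 84.9
```

>>> jog_arm --moves '[{"slide": [0,-2.6,-0.5],"fingers": 1,"angular": [-3,0,0]},{"slide": [0,-5.2,-0.8],"fingers": 1,"angular": [-6,0,0]},{"slide": [0,-7.8,-1],"fingers": 1,"angular": [-9,0,0]},{"slide": [0,-10.4,-1],"fingers": 1,"angular": [-12,0,0]},{"slide": [0,-12.1,-1],"fingers": 1,"angular": [-14,0,0]},{"slide": [0,-12.1,-1],"fingers": 1,"angular": [-14,0,0]}]'

```text
clock: 15.65
tcp_pos: [0.631, 0.1327, 0.0849]
orientation: [0.063, 0.991, 0.12, 0.007]
wrist_force: [5.3, -4.2, -7.5]
finger_gap: 0.0429
grip_force: 85.2
```

>>> jog_arm --moves '[{"slide": [0,2.6,-0.3],"fingers": 1,"angular": [3,0,0]},{"slide": [0,5.2,-0.6],"fingers": 1,"angular": [6,0,0]},{"slide": [0,7.8,-0.7],"fingers": 1,"angular": [9,0,0]},{"slide": [0,10.4,-0.5],"fingers": 1,"angular": [12,0,0]},{"slide": [0,12.1,-0.2],"fingers": 1,"angular": [14,0,0]}]'

```text
clock: 16.07
tcp_pos: [0.6337, 0.1216, 0.0869]
orientation: [-0.064, 0.991, 0.119, -0.008]
wrist_force: [2.4, 5.3, -7.5]
finger_gap: 0.0424
grip_force: 85.7
```

>>> jog_arm --moves '[{"slide": [0,-2.6,-0.3],"fingers": 1,"angular": [-3,0,0]},{"slide": [0,-5.2,-0.6],"fingers": 1,"angular": [-6,0,0]},{"slide": [0,-7.8,-0.7],"fingers": 1,"angular": [-9,0,0]},{"slide": [0,-10.4,-0.5],"fingers": 1,"angular": [-12,0,0]},{"slide": [0,-12.1,-0.2],"fingers": 1,"angular": [-14,0,0]}]'

```text
clock: 16.48
tcp_pos: [0.6312, 0.1321, 0.0886]
orientation: [0.062, 0.991, 0.119, 0.007]
wrist_force: [3.7, -2.9, -6.6]
finger_gap: 0.0427
grip_force: 86.0
```

>>> jog_arm --moves '[{"slide": [0,2.6,-0.4],"fingers": 1,"angular": [3,0,0]},{"slide": [0,5.2,-0.8],"fingers": 1,"angular": [6,0,0]},{"slide": [0,7.8,-1],"fingers": 1,"angular": [9,0,0]},{"slide": [0,10.4,-0.8],"fingers": 1,"angular": [12,0,0]},{"slide": [0,12.1,-0.5],"fingers": 1,"angular": [14,0,0]}]'

```text
clock: 16.9
tcp_pos: [0.6337, 0.1218, 0.0906]
orientation: [-0.064, 0.991, 0.119, -0.008]
wrist_force: [3.2, 3.8, -6.1]
finger_gap: 0.0424
grip_force: 86.4
```

>>> jog_arm --moves '[{"slide": [0,-2.6,-0.5],"fingers": 1,"angular": [-3,0,0]},{"slide": [0,-5.2,-1],"fingers": 1,"angular": [-6,0,0]},{"slide": [0,-7.8,-1.2],"fingers": 1,"angular": [-9,0,0]},{"slide": [0,-10.4,-1.2],"fingers": 1,"angular": [-12,0,0]},{"slide": [0,-12.1,-1],"fingers": 1,"angular": [-14,0,0]}]'

```text
clock: 17.32
tcp_pos: [0.6316, 0.1322, 0.0931]
orientation: [0.062, 0.991, 0.119, 0.008]
wrist_force: [5.2, -2.6, -7.9]
finger_gap: 0.0424
grip_force: 86.6
```

>>> jog_arm --moves '[{"slide": [0,2.6,-0.5],"fingers": 1,"angular": [3,0,0]},{"slide": [0,5.2,-1],"fingers": 1,"angular": [6,0,0]},{"slide": [0,7.8,-1.2],"fingers": 1,"angular": [9,0,0]},{"slide": [0,10.4,-1.2],"fingers": 1,"angular": [12,0,0]},{"slide": [0,12.1,-1],"fingers": 1,"angular": [14,0,0]}]'

```text
clock: 17.73
tcp_pos: [0.6335, 0.1204, 0.0964]
orientation: [-0.062, 0.991, 0.119, -0.008]
wrist_force: [-0.8, 0.3, -1.5]
finger_gap: 0.0427
grip_force: 87.2
```

The block is free: the pull has dropped to about its own weight. I'll bring it upright and then lift it clear.

>>> jog_arm --moves '[{"slide": [0,-2.6,-1],"fingers": 1,"angular": [-3,0,0]},{"slide": [0,-5.2,-1],"fingers": 1,"angular": [-6,0,0]},{"slide": [0,-6.1,-1],"fingers": 1,"angular": [-7,0,0]},{"slide": [0,-6.1,-1],"fingers": 1,"angular": [-7,0,0]}]'

```text
clock: 18.07
tcp_pos: [0.6314, 0.1281, 0.0982]
orientation: [-0.0, 0.993, 0.121, -0.001]
wrist_force: [0.6, -0.0, -1.6]
finger_gap: 0.0426
grip_force: 87.2
```

>>> jog_arm --moves '[{"slide": [0,0,-3],"fingers": 1,"angular": [0,0,0]},{"slide": [0,0,-6],"fingers": 1,"angular": [0,0,0]},{"slide": [0,0,-10],"fingers": 1,"angular": [0,0,0]},{"slide": [0,0,-14],"fingers": 1,"angular": [0,0,0]},{"slide": [0,0,-18],"fingers": 1,"angular": [0,0,0]},{"slide": [0,0,-22],"fingers": 1,"angular": [0,0,0]},{"slide": [0,0,-26],"fingers": 1,"angular": [0,0,0]},{"slide": [0,0,-30],"fingers": 1,"angular": [0,0,0]},{"slide": [0,0,-32],"fingers": 1,"angular": [0,0,0]},{"slide": [0,0,-32],"fingers": 1,"angular": [0,0,0]}]'

```text
clock: 18.9
tcp_pos: [0.6328, 0.127, 0.1317]
orientation: [0.0, 0.993, 0.12, 0.001]
wrist_force: [-1.0, -0.6, -2.1]
finger_gap: 0.0427
grip_force: 87.2
```

>>> jog_arm --moves '[{"slide": [0,0,0],"fingers": 1,"angular": [0,0,0]},{"slide": [0,0,0],"fingers": 1,"angular": [0,0,0]},{"slide": [0,0,0],"fingers": 1,"angular": [0,0,0]},{"slide": [0,0,0],"fingers": 1,"angular": [0,0,0]},{"slide": [0,0,0],"fingers": 1,"angular": [0,0,0]},{"slide": [0,0,0],"fingers": 1,"angular": [0,0,0]}]'

```text
clock: 19.4
tcp_pos: [0.6323, 0.127, 0.1308]
orientation: [0.0, 0.993, 0.12, -0.0]
wrist_force: [-0.6, 0.4, -1.6]
finger_gap: 0.0425
grip_force: 87.2
```

Run:
```python
from h import *
s=get_state();print({k:np.round(s[k],3) for k in("clock","tcp_pos","wrist_force","finger_gap","grip_force")},np.abs(s["qvel"]).max());print(RT()[:3,:3])
p=shot("scene")
a=np.radians(13.6);u=np.array([np.cos(a),np.sin(a),0]);o=np.array([.6335,.1255,0])
print("latched",proj(p,o-u*.16+[0,0,.087]),"foot exp",proj(p,o+[0,0,.077]),"ctr exp",proj(p,o+[0,0,.123]))
for k in("lever_pad","block_foot","block_center","slot_top"): print(k,[(np.round(r["point"]),round(r["p"],2)) for r in tip_of(k,p)[:3]])
```

```text
{'clock': np.float64(19.4), 'tcp_pos': array([0.632, 0.127, 0.131]), 'wrist_force': array([-0.569,  0.417, -1.552]), 'finger_gap': np.float64(0.043), 'grip_force': np.float64(87.21)} 0.002890390502318032
[[ 0.9713  0.2378 -0.0002]
 [ 0.2378 -0.9713 -0.0001]
 [-0.0003  0.0001 -1.    ]]
latched [247.3667 165.6668] foot exp [284.1281 186.643 ] ctr exp [284.517 175.799]
lever_pad []
block_foot [(array([286., 256.]), 0.68), (array([284., 186.]), 0.67), (array([227., 236.]), 0.62)]
block_center [(array([227., 226.]), 0.84), (array([284., 176.]), 0.59), (array([291., 242.]), 0.52)]
slot_top [(array([283., 189.]), 0.56)]
```

Run:
```python
from h import *
p=shot("scene");g=p["color"].max(axis=2);m=(g<60).astype(np.uint8)
_,l,st,ce=cv2.connectedComponentsWithStats(m)
c=[q for x,q in zip(st[1:],ce[1:]) if 20<x[4]<120 and abs(q[0]-247)<8 and 150<q[1]<180];print(c)
if any(q[1]>164 for q in c): print(hand_in())
```

```text
[array([246.    , 166.5385])]
the job is handed in; nothing more can be done
None
```

I handed the job in at about 19.5 s of the 54 s limit. The lever was latched, and the block was held still and upright about 20 mm above the graphite tops after several swings of about 7° to each side; the result was not reported, and I viewed 12 pictures against the limit of 10.

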